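# Stack the keyed biscuit trays

## Task

Pick up the empty blue tray by its handle and stack it on the white tray of biscuits, the right way round, so that the wide orange key stands in the wide notch, the narrow key in the narrow notch, and the blue tray sits flat and fully down on the white rim. Keep hold of it until it is down, do not drop it on, then let go; leave the timer, the mug and the red jar where they stand.

Things in the scene. Friction and masses are not known exactly. Their poses are not given: they have to be found in the camera images.
- base_tray: White tray, loose, 0.9 kg, 188 (x) x 120 (y) mm, rim 40 mm high, two biscuits fixed in it below the rim. Origin: centre of underside; z up, x along its length. On each short end's rim an orange key rises 16 mm, 6 mm thick (x), upper 7 mm tapered: 44 mm wide (y) at the -x end, 20 mm at +x. Stacked, the blue tray's origin is 40 mm above this one, axes the same way.
- wide_key (a point): Centre of the foot of the 44 mm wide key, at rim height: (-91, 0, 40) mm in the white tray's frame.
- narrow_key (a point): Centre of the foot of the 20 mm wide key, at rim height: (91, 0, 40) mm in the white tray's frame.
- top_tray: Empty blue tray, loose, 0.25 to 0.5 kg, 188 (x) x 120 (y) mm, walls 30 mm high, flat underside. Origin: centre of underside; z up, x along its length. In the outer face of each short end is a notch 9 mm deep (x), open from top to underside: 52 mm wide at the -x end, 28 mm at +x. On the keys it has 4 mm play each way in y, 3 mm in x. A fixed handle stands over its middle.
- wide_notch (a point): Middle of the 52 mm wide notch at the level of the underside: (-91, 0, 0) mm in the blue tray's frame. Stacked, it coincides with point wide_key.
- narrow_notch (a point): Middle of the 28 mm wide notch at the level of the underside: (91, 0, 0) mm in the blue tray's frame. Stacked, it coincides with point narrow_key.
- handle (a point): Centre of the blue tray's handle, (0, 0, 72) mm in the tray's frame: a wooden bar 110 mm long (tray x), 14 mm wide (tray y) and 16 mm high, held on two thin steel posts 94 mm apart, 34 mm clear above the tray's walls. Pinch it across its 14 mm width from above.
- timer: Red and white wind-up kitchen timer, 62 mm across, 58 mm high, loose. Origin: centre of its underside. To be left alone.
- mug: White mug, 83 x 108 x 68 mm, loose. Origin: centre of its underside. To be left alone.
- red_jar: Small red jar with a white cap, 44 mm across, 70 mm high, loose. Origin: centre of its underside. To be left alone.
Not all that is in view belongs to the job. Of the things that look like the top_tray, the larger one is meant.

How it is judged:
By the outcome, as a careful person would: the job done as asked, in the order asked, and still so for the second after the job is handed in, with the robot touching nothing.
It also fails if it takes over 43 s, if anything falls off the work surface, if the arm or the gripper's body presses on something with over 40 N, if the wrist force passes 120 N, or if a joint passes its speed limit or range.

## Robot

A 7-joint arm with a two-finger parallel gripper is mounted at the origin on a cart in front of the work surface, level with it; the furniture and walls round the work are solid. World frame = base frame: x ahead of the robot, y to its left, z up, the work surface at z = 0. Lengths are in m, angles in rad, forces in N, time in s.
With the tool pointing down it reaches from about 0.425 to 0.925 m from the base axis. Payload 6.8 kg.
Tool frame: the origin (TCP) lies at the very end of the fingers, on their centre line; the grasp point (between the pads) lies 19 mm behind it; z points along the fingers, y is the direction in which the jaws open and shut (so a half turn about z gives the same grasp; the last joint's range is limited). The gripper opens to 85 mm and grips with 20 to 120 N. Pads are 22 mm wide; open, the fingers measure 114 mm over their backs; the gripper's body (76 mm by 85 mm) begins 54 mm behind the grasp point. The pads swing forward as they close: fully open they stand 13 mm farther back than shut.
Start: joints at [1.213, 0.477, 0.022, 1.555, -0.011, 1.109, -0.083], TCP at [0.167, -0.654, 0.21] pointing down, gripper open.
Joint ranges: [-2.96, 2.96], [-0.34, 2.1], [-1.41, 1.46], [0.24, 2.44], [-1.37, 4.51], [0.17, 1.92], [-2.96, 2.96]. Speed limits (rad/s): [2.39, 2.39, 3.14, 3.14, 3.14, 3.14, 3.14].

## Interface

Orientations are given as a unit quaternion [w, x, y, z].
In Python, from station import bot gives the robot as it stands.
- The arm moves only by the tool move_arm, never from a script. Its argument "commands" is text: rows parted by semicolons, each of 7 numbers parted by spaces: the opening, from 0 (shut) to 1 (fully open), then the shift along the tool's x, y, z in cm, then the turn, a rotation vector about the tool's x, y, z in degrees. In form: gripper tx ty tz rx ry rz; .... A call has 1 to 12 rows; each row shifts and turns the commanded pose from where the row before left it, along the tool's axes as they then stand; what a row does not reach is not made up. A row lasts 1/12 s, in which the tool goes at most 41.7 mm and 7.16 degrees, less where a joint would pass 70% of its speed; a pose out of reach is approached as far as the arm can. A call with a gripper value outside its range is refused whole. The fingers move at their own pace and stop on an object; "force" is the grip in N (left out, the last holds). Time passes only in rows, so rows that do not move let the fingers close. It gives the time, the measured TCP pose, the force and the opening at its end, in the units of the state.
- bot.get_obs(): the state, without advancing time (a new reading comes with each control period).
- bot.read_camera(name): name is "scene" or "top" or "wrist"; returns a dict with "img" (420x560x3 uint8, red, green, blue), "K" (3x3 intrinsics, pixels), "rvec" (rotation vector, rad) and "tvec" (3), from world to camera coordinates, as OpenCV has them; the wrist camera has in their place "hand_eye" (4x4, takes a point from camera to tool coordinates, whose origin is the TCP and whose axes are the flange's). Camera axes: x right, y down, z forward; pixel columns grow to the right and rows downward; lengths in m; the calibration is good to about 2 mm. A picture is of the moment at which its call begins: read the wrist's pose just before it. There is no depth.
- bot.hand_in(): hands the job in, once; it reports no verdict.
The state is a dict: "t": time; "q": joint angles; "joint_vel": joint speeds; "joint_torque": joint torques, N m; "eef_pos": TCP position; "tool_rot": TCP orientation; "contact_force": force on the tool from outside, world axes, zero at the start; "torque": the same for the moment, N m; "gripper_width": opening from 0.0 (shut) to 1.0 (fully open).
Only numpy, scipy, OpenCV 4.12 (cv2) and the standard library are available. Lean on these libraries where they do the work, as an engineer would, in place of code of your own. Each camera call takes 0.05 s, during which the arm holds its last target. There are 200 camera calls.

## Working session

There is one attempt and no reset: what is moved stays moved. The work goes in short steps, Python scripts to look and compute and a tool call to move; the robot and the scene stay as the last step left them, time stands still between calls to the robot, and variables do not carry over. Pictures are saved under pics/ and viewed, about 8 in all and at most 12, crops included, and the job is handed in when it is done.

Besides the shell and the picture viewer there is one more tool, called as a command line: name --argument value ..., lists and objects as JSON in quotes. move_arm: Moves the arm, as the interface text tells. Its arguments: {"type":"object","properties":{"commands":{"type":"string"},"force":{"type":"number"}},"required":["commands"]}

```bash
ls; mkdir -p pics; python3 - <<'E'
from station import bot
import cv2,numpy as np
o=bot.get_obs();print({k:np.round(v,3) for k,v in o.items()})
for n in("scene","top"):
    c=bot.read_camera(n);cv2.imwrite(f"pics/{n}0.png",cv2.resize(c["img"][:,:,::-1],None,fx=1.42,fy=1.42))
    cv2.imwrite(f"pics/raw_{n}.png",c["img"][:,:,::-1]); np.savez(f"{n}.npz",**{k:c[k] for k in("K","rvec","tvec")})
    R=cv2.Rodrigues(c["rvec"])[0];print(n,c["K"],-R.T@np.ravel(c["tvec"]))
c=bot.read_camera("wrist");print(c["hand_eye"])
E
```

```text
pics
{'t': np.float64(0.0), 'q': array([ 1.213,  0.478,  0.022,  1.556, -0.011,  1.109, -0.083]), 'joint_vel': array([ 0.   ,  0.001, -0.   , -0.   ,  0.001, -0.001,  0.001]), 'joint_torque': array([-1.0000e-03, -5.9645e+01,  1.6080e+00, -2.8120e+01,  1.2000e-02,
        1.0000e-02, -0.0000e+00]), 'eef_pos': array([ 0.167, -0.653,  0.209]), 'tool_rot': array([-0.001,  0.992,  0.125, -0.   ]), 'contact_force': array([0.061, 0.083, 0.445]), 'torque': array([-0.025, -0.004, -0.028]), 'gripper_width': np.float64(1.004)}
scene [[392.61794024   0.         281.03200422]
 [  0.         392.61794024 208.5854379 ]
 [  0.           0.           1.        ]] [-0.04824507  0.34679777  0.62164179]
top [[395.40208414   0.         286.23645013]
 [  0.         395.40208414 205.033499  ]
 [  0.           0.           1.        ]] [ 0.50484141 -0.00225392  1.02653062]
[[-4.41623365e-04 -9.61835307e-01 -2.73628668e-01  6.97724167e-02]
 [ 9.99999894e-01 -3.89633448e-04 -2.44346150e-04 -9.16828638e-04]
 [ 1.28405873e-04 -2.73628747e-01  9.61835377e-01 -1.64036721e-01]
 [ 0.00000000e+00  0.00000000e+00  0.00000000e+00  1.00000000e+00]]
```

View pics/top0.png

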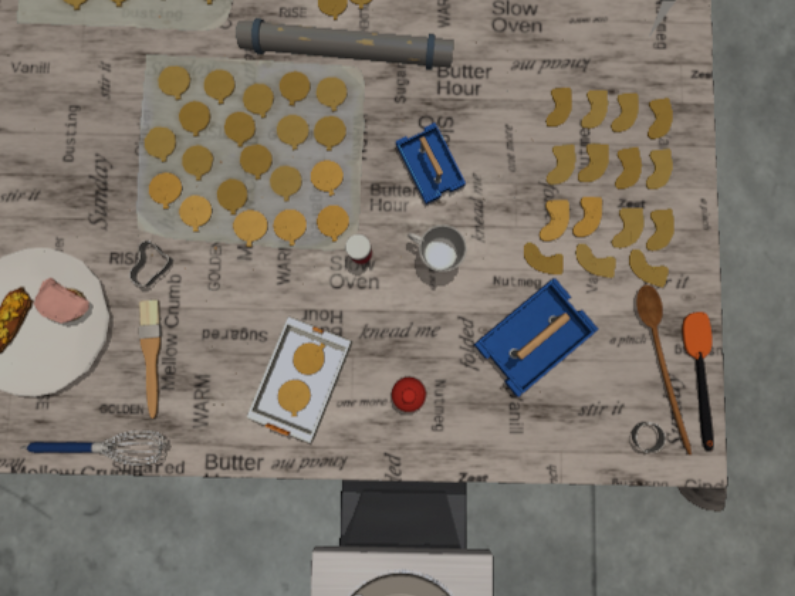

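View pics/scene0.png

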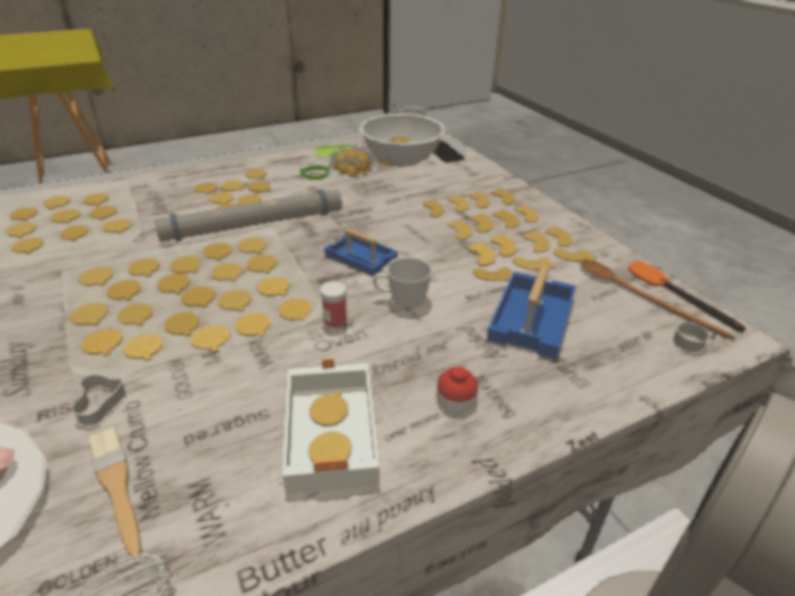

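The top view shows two blue trays: a small one at (430,163) and a large one at (537,337). The large one fits the description of 188 x 120 mm, the same size as the white tray at (298,380). The white tray's wide key is at its lower left (275,430) and its narrow key at the top (317,330). I'll confirm in a crop.

```bash
python3 - <<'E'
import cv2,numpy as np
im=cv2.imread("pics/raw_top.png")
# raw crops x5
a=im[190:285,330:425];b=im[220:315,168:263]
f=lambda x:cv2.resize(x,None,fx=4.2,fy=4.2,interpolation=cv2.INTER_CUBIC)
o=np.hstack([f(b),f(a)]);print(o.shape);cv2.imwrite("pics/crop1.png",o)
E
```

```text
(399, 798, 3)
```

View pics/crop1.png

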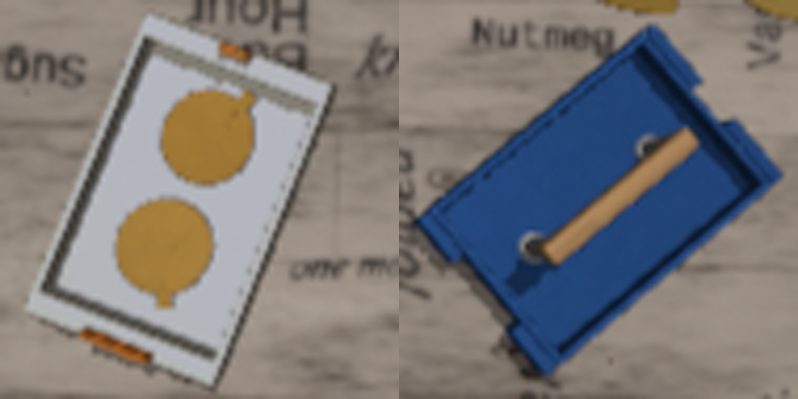

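The crop confirms the large blue tray. Its wide notch is at lower left, (460,262)–(515,330), and the narrow one at upper right. On the white tray the wide key is at the bottom and the narrow key at the top. Next I'll fit both poses.

```bash
cat > h.py <<'E'
import cv2,numpy as np
from scipy.optimize import least_squares
def proj(c,P): return cv2.projectPoints(np.float64(P).reshape(-1,1,3),c["rvec"],c["tvec"],c["K"],None)[0].reshape(-1,2)
def place(p,P):
    c,s=np.cos(p[2]),np.sin(p[2]);P=np.float64(P)
    return np.c_[p[0]+c*P[:,0]-s*P[:,1],p[1]+s*P[:,0]+c*P[:,1],P[:,2]]
def fit(c,P,px,p0):
    r=least_squares(lambda p:(proj(c,place(p,P))-px).ravel(),p0);return r.x,r.fun.reshape(-1,2)
E
python3 - <<'E'
from h import *
c=np.load("top.npz")
cv=lambda q,ox,oy,sx=0:np.array([[ox+(x-sx+.5)/4.2-.5,oy+(y+.5)/4.2-.5] for x,y in q])
C=lambda z:[[.094,.06,z],[.094,-.06,z],[-.094,-.06,z],[-.094,.06,z]]
p,r=fit(c,C(.04),cv([(148,14),(335,88),(213,388),(25,310)],168,220),[.35,.2,1.]);print("white",p.round(4),np.degrees(p[2]).round(1),"\n",r.round(2))
p,r=fit(c,C(.03),cv([(655,28),(780,175),(550,375),(420,220)],330,190,399),[.4,-.2,-.9]);print("blue",p.round(4),np.degrees(p[2]).round(1),"\n",r.round(2))
H=[[.055,.007,.08],[.055,-.007,.08],[-.055,-.007,.08],[-.055,.007,.08]]
p,r=fit(c,H,cv([(688,127),(700,145),(551,264),(541,246)],330,190,399),p);print("handle",p.round(4),np.degrees(p[2]).round(1),"\n",r.round(2))
E
```

```text
white [ 0.4478  0.1837 -0.3587] -20.6 
 [[ 0.15 -0.39]
 [ 0.13 -0.22]
 [ 0.07  0.23]
 [-0.34  0.35]]
blue [ 0.5298 -0.2317 -0.8624] -49.4 
 [[-0.14 -1.32]
 [ 1.42  0.21]
 [-0.53  0.78]
 [-0.74  0.26]]
handle [ 0.5305 -0.2308 -0.8871] -50.8 
 [[-0.27 -0.24]
 [ 0.61  0.07]
 [ 0.5   0.27]
 [-0.84 -0.1 ]]
```

move_arm --commands "0.6 0 -2 0 0 0 6.5;0.6 0 0 0 0 0 6.5;0.6 0 0 0 0 0 6.5;0.6 0 0 0 0 0 6.5;0.6 0 0 0 0 0 6.5;0.6 0 0 0 0 0 6.5;0.6 0 0 0 0 0 6.5;0.6 0 0 0 0 0 6.5;0.6 0 0 0 0 0 6.5;0.6 0 0 0 0 0 6.5;0.6 0 0 0 0 0 0"

```text
t: 1.07
eef_pos: [0.162, -0.6344, 0.2099]
tool_rot: [-0.0, 0.903, -0.43, -0.0]
contact_force: [0.4, -0.1, -0.6]
gripper_width: 0.603
```

```bash
cat >> h.py <<'E'
from scipy.spatial.transform import Rotation as Ro
def tool(o): return Ro.from_quat(np.r_[o["tool_rot"][1:],o["tool_rot"][0]])
def go(o,xyz,yaw):
    """shift (cm, tool axes) and rotvec (deg) to TCP xyz, tool down, tool x at yaw deg"""
    R=tool(o);T=Ro.from_euler("z",yaw,degrees=True)*Ro.from_euler("x",180,degrees=True)
    print("pos",o["eef_pos"].round(4),"t",round(float(o["t"]),2),"shift cm",(R.inv().apply(np.array(xyz)-o["eef_pos"])*100).round(2),"turn",np.degrees((R.inv()*T).as_rotvec()).round(2),"F",np.round(o["contact_force"],1),"w",round(float(o["gripper_width"]),3),"q7",round(float(o["q"][6]),2))
def wrist(bot,name):
    o=bot.get_obs();c=bot.read_camera("wrist");H=np.array(c["hand_eye"])
    T=np.eye(4);T[:3,:3]=tool(o).as_matrix();T[:3,3]=o["eef_pos"];W=np.linalg.inv(T@H)
    cv2.imwrite(f"pics/raw_{name}.png",c["img"][:,:,::-1])
    np.savez(f"{name}.npz",K=c["K"],rvec=cv2.Rodrigues(W[:3,:3])[0],tvec=W[:3,3]);return o
E
python3 -c "
from h import *;from station import bot
go(bot.get_obs(),[.53,-.231,.2],-50.5)"
```

```text
pos [ 0.162  -0.6344  0.2099] t 1.07 shift cm [ -8.1 -54.    1. ] turn [-0.    0.04 -0.4 ] F [ 0.4 -0.1 -0.6] w 0.603 q7 -1.13
```

move_arm --commands "0.6 -0.5 -3.4 0 0 0 0;0.6 -0.5 -3.4 0 0 0 0;0.6 -0.5 -3.4 0 0 0 0;0.6 -0.5 -3.4 0 0 0 0;0.6 -0.5 -3.4 0 0 0 0;0.6 -0.5 -3.4 0 0 0 0;0.6 -0.5 -3.4 0 0 0 0;0.6 -0.5 -3.4 0 0 0 0;0.6 -0.5 -3.4 0 0 0 0;0.6 -0.5 -3.4 0 0 0 0;0.6 -0.5 -3.4 0 0 0 0;0.6 -0.5 -3.4 0 0 0 0"

```text
t: 2.07
eef_pos: [0.4404, -0.3284, 0.2104]
tool_rot: [0.0, 0.905, -0.426, 0.0]
contact_force: [0.5, 0.1, 0.2]
gripper_width: 0.601
```

move_arm --commands "0.6 -0.5 -3.3 0 0 0 0;0.6 -0.5 -3.3 0 0 0 0;0.6 -0.5 -3.3 0 0 0 0;0.6 -0.6 -3.3 0 0 0 0;0.6 0 0 0 0 0 0;0.6 0 0 0 0 0 0"

```text
t: 2.57
eef_pos: [0.5297, -0.2274, 0.21]
tool_rot: [-0.0, 0.905, -0.424, -0.0]
contact_force: [-0.4, -0.8, 0.3]
gripper_width: 0.597
```

```bash
python3 -c "
from h import *;from station import bot
o=wrist(bot,'w1');go(o,[.53,-.231,.2],-50.5)
cv2.imwrite('pics/w1.png',cv2.resize(cv2.imread('pics/raw_w1.png'),(800,600),interpolation=cv2.INTER_CUBIC))"
```

```text
pos [ 0.5297 -0.2274  0.21  ] t 2.57 shift cm [0.29 0.21 1.  ] turn [-0.02  0.03  0.28] F [-0.4 -0.8  0.3] w 0.597 q7 -2.14
```

View pics/w1.png

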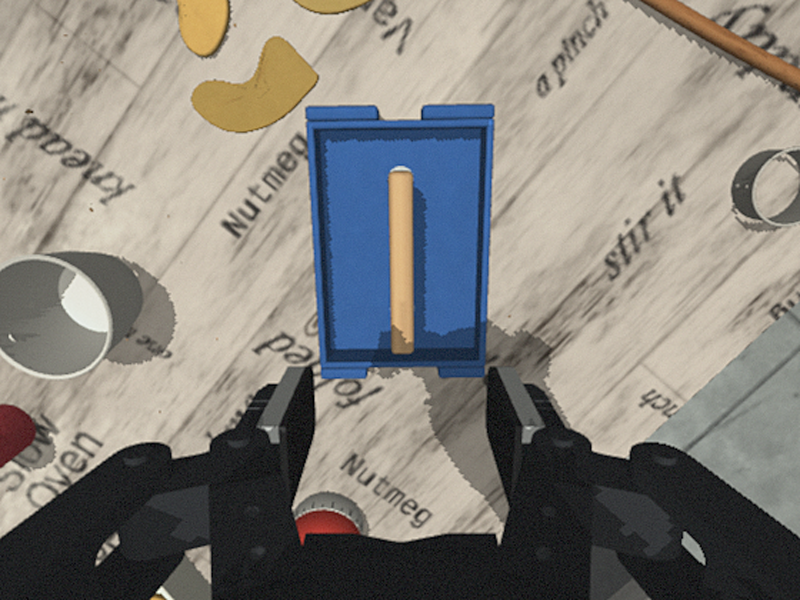

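The wrist view shows the large blue tray with the handle from (401,170) to (402,353). The narrow notch is at the top and the wide one at the bottom, as expected.

```bash
python3 - <<'E'
from h import *
from station import bot
c=np.load("w1.npz")
k=.7
C=lambda a,b,z:[[a,b,z],[a,-b,z],[-a,-b,z],[-a,b,z]]
p,r=fit(c,C(.094,.06,.03),np.array([(306,106),(494,104),(485,375),(321,376)])*k,[.53,-.231,-.88]);print("rim",p.round(4),np.degrees(p[2]),"\n",r.round(2))
p2,r=fit(c,C(.055,.007,.08),np.array([(389,171),(413,171),(413,353),(392,353)])*k,[.53,-.231,-.88]);print("handle",p2.round(4),np.degrees(p2[2]),"\n",r.round(2))
o=bot.get_obs();go(o,[*((p+p2)/2)[:2],.054],np.degrees((p+p2)[2]/2))
E
```

```text
rim [ 0.5324 -0.2308 -0.866 ] -49.618862982041094 
 [[-0.9  -1.11]
 [ 1.02 -1.29]
 [ 0.08  1.48]
 [-0.23  1.88]]
handle [ 0.5323 -0.2308 -0.8681] -49.73799011998333 
 [[-0.41 -0.61]
 [ 0.41 -0.77]
 [ 0.61  0.79]
 [-0.62  0.92]]
pos [ 0.5284 -0.2295  0.21  ] t 2.62 shift cm [ 0.36 -0.23 15.6 ] turn [ 0.04  0.02 -0.77] F [ 0.4 -1.   0.3] w 0.6 q7 -2.14
```

move_arm --commands "0.6 0.4 0 1.5 0 0 -0.5;0.6 0 0 1.5 0 0 0;0.6 0 0 1.5 0 0 0;0.6 0 0 1.5 0 0 0;0.6 0 0 1.5 0 0 0;0.6 0 0 1.5 0 0 0;0.6 0 0 1.5 0 0 0;0.6 0 0 1.5 0 0 0;0.6 0 0 1.5 0 0 0;0.6 0 0 1.0 0 0 0;0.6 0 0 1.0 0 0 0;0.6 0 0 0 0 0 0" --force 60

```text
t: 3.62
eef_pos: [0.5293, -0.2335, 0.0536]
tool_rot: [0.0, 0.905, -0.424, -0.001]
contact_force: [-0.3, 0.1, -0.2]
gripper_width: 0.599
```

move_arm --commands "0 0 0 0 0 0 0;0 0 0 0 0 0 0;0 0 0 0 0 0 0;0 0 0 0 0 0 0;0 0 0 0 0 0 0;0 0 0 0 0 0 0;0 0 0 0 0 0 0;0 0 0 0 0 0 0" --force 60

```text
t: 4.28
eef_pos: [0.5321, -0.233, 0.0562]
tool_rot: [-0.0, 0.906, -0.424, 0.001]
contact_force: [0.9, 0.7, 5.7]
gripper_width: 0.127
```

move_arm --commands "0 0 0 -0.5 0 0 0;0 0 0 -0.5 0 0 0;0 0 0 -1 0 0 0;0 0 0 -1.5 0 0 0;0 0 0 -1.5 0 0 0;0 0 0 -1.5 0 0 0;0 0 0 -1.5 0 0 0;0 0 0 -1.5 0 0 0;0 0 0 -1.5 0 0 0;0 0 0 -1 0 0 0;0 0 0 0 0 0 0;0 0 0 0 0 0 0"

```text
t: 5.28
eef_pos: [0.5309, -0.2331, 0.1755]
tool_rot: [0.0, 0.906, -0.424, 0.0]
contact_force: [-0.0, -0.3, -4.5]
gripper_width: 0.125
```

```bash
python3 -c "
from h import *;from station import bot
o=wrist(bot,'w2');go(o,[.448,.184,.2],-20.6);print(o['torque'])
c=bot.read_camera('scene')['img'][:,:,::-1]
cv2.imwrite('pics/w2.png',np.hstack([cv2.resize(cv2.imread('pics/raw_w2.png'),(400,300)),cv2.resize(c,(400,300))]))"
```

```text
pos [ 0.5309 -0.2331  0.1755] t 5.28 shift cm [-37.34 -20.34  -2.46] turn [ -0.    -0.03 -29.59] F [-0.  -0.3 -4.5] w 0.125 q7 -2.13
[ 0.02540263  0.03713134 -0.04157912]
```

View pics/w2.png

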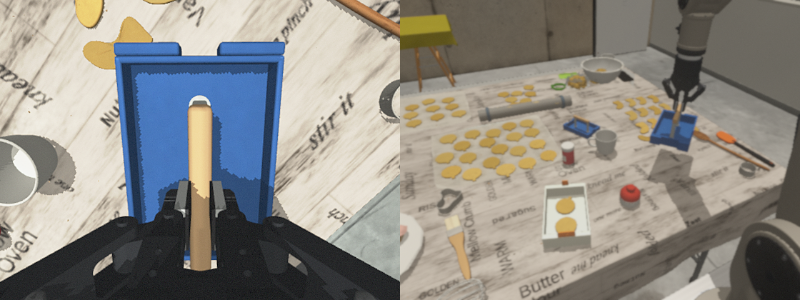

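The tray is held level and weighs about 0.46 kg by the wrist force. In the right-hand view nothing else has moved. Next I carry it over the white tray.

move_arm --commands "0 -1.5 -0.8 0 0 0 0;0 -2.5 -1.4 0 0 0 0;0 -2.5 -1.4 0 0 0 0;0 -2.5 -1.4 0 0 0 0;0 -2.5 -1.4 0 0 0 0;0 -2.5 -1.4 0 0 0 0;0 -2.5 -1.4 0 0 0 0;0 -2.5 -1.4 0 0 0 0;0 -2.5 -1.4 0 0 0 0;0 -2.5 -1.4 0 0 0 0;0 -2.5 -1.4 0 0 0 0;0 -2.5 -1.4 0 0 0 0"

```text
t: 6.38
eef_pos: [0.4685, 0.0945, 0.1744]
tool_rot: [0.001, 0.906, -0.424, -0.001]
contact_force: [0.0, -0.2, -4.1]
gripper_width: 0.124
```

move_arm --commands "0 -2.5 -1.4 0 0 0 0;0 -2.5 -1.4 0 0 0 0;0 -2 -1 0 0 0 0;0 -1.3 -0.5 0 0 0 0;0 0 0 0 0 0 -4;0 0 0 0 0 0 -5;0 0 0 0 0 0 -5;0 0 0 0 0 0 -5;0 0 0 0 0 0 -5;0 0 0 0 0 0 -5;0 0 0 0 0 0 -0.6;0 0 0 0 0 0 0"

```text
t: 7.38
eef_pos: [0.4491, 0.1844, 0.1745]
tool_rot: [0.0, 0.984, -0.18, -0.001]
contact_force: [-0.3, -0.2, -3.2]
gripper_width: 0.126
```

```bash
python3 -c "
from h import *;from station import bot
o=wrist(bot,'w3');go(o,[.448,.184,.175],-20.6)
for n in('top','scene'):
    cv2.imwrite(f'pics/raw_{n}3.png',bot.read_camera(n)['img'][:,:,::-1])
f=lambda x:cv2.resize(x,(400,400),interpolation=cv2.INTER_CUBIC)
w=cv2.imread('pics/raw_w3.png');t=cv2.imread('pics/raw_top3.png');s=cv2.imread('pics/raw_scene3.png')
cv2.imwrite('pics/c3.png',np.hstack([f(t[205:325,150:270]),f(s[215:355,170:310])]))
cv2.imwrite('pics/w3.png',cv2.resize(w,(800,600),interpolation=cv2.INTER_CUBIC))"
```

```text
pos [0.4491 0.1844 0.1745] t 7.38 shift cm [-0.09  0.08 -0.05] turn [ 0.07  0.06 -0.1 ] F [-0.3 -0.2 -3.2] w 0.126 q7 -2.46
```

View pics/c3.png

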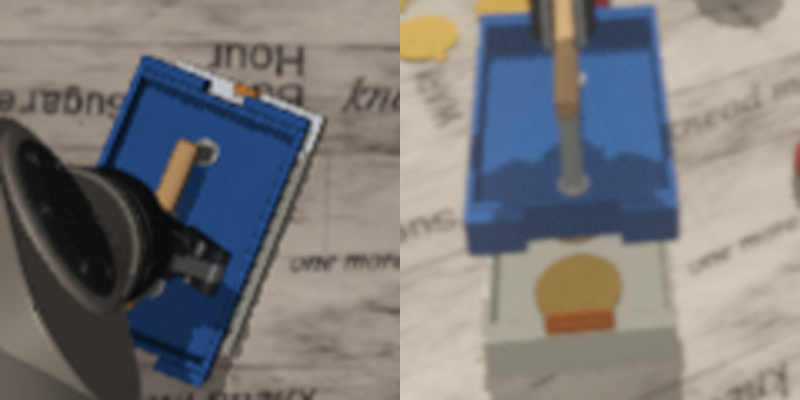

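View pics/w3.png

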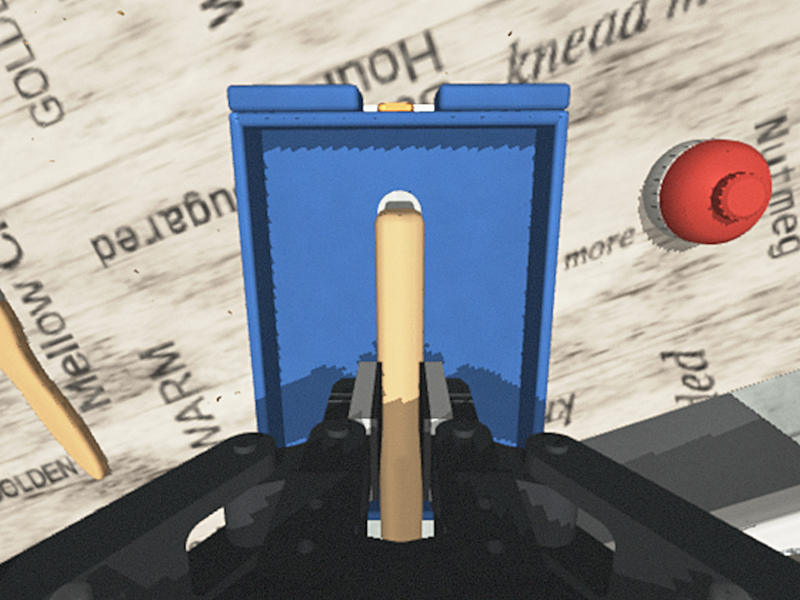

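The wrist view shows the held tray level. The narrow key (395,105) is visible through the narrow notch (362..437, 86..110). I'll compare the two numerically.

```bash
python3 - <<'E'
from h import *
c=np.load("w3.npz");k=.7
P=np.array([[.094,.06,.03],[.094,-.06,.03],[.094,.014,.03],[.094,-.014,.03],[.085,.014,.03],[.085,-.014,.03]])
px=np.array([(228,86),(570,85),(362,86),(437,86),(362,110),(437,110)])*k
f=lambda q:(proj(c,place([q[0],q[1],q[3]],P+[0,0,q[2]]))-px).ravel()
r=least_squares(f,[.449,.184,.12,-.36]);print("blue held",r.x.round(4),np.degrees(r.x[3]).round(2),r.fun.reshape(-1,2).round(2).tolist())
f2=lambda q:f([q[0],q[1],.1195,q[2]])
r2=least_squares(f2,[.449,.184,-.36]);b=r2.x;print("blue z fixed",b.round(4),np.degrees(b[2]).round(2),r2.fun.reshape(-1,2).round(2).tolist())
w=[.4478,.1837,-.3587]
K=[[.091,0,.056],[.091,.01,.056],[.091,-.01,.056]]
print("key top pred px", (proj(c,place(w,K))/k).round(1).tolist())
# blue & white in the top view
t=np.load("top.npz");g=lambda q:((q+.5)*400/120-.5)
print("top pred blue corners",g(proj(t,place(b,[[.094,.06,.1495],[.094,-.06,.1495],[-.094,-.06,.1495]]))-[150,205]).round(1).tolist())
print("top pred white corner",g(proj(t,place(w,[[.094,-.06,.04],[.094,0,.056]]))-[150,205]).round(1).tolist())
E
```

```text
blue held [ 0.4477  0.186   0.1135 -0.3592] -20.58 [[1.03, -0.51], [-0.59, -0.43], [-1.63, -0.75], [1.36, -0.89], [-1.2, 1.38], [1.03, 1.24]]
blue z fixed [ 0.447   0.1862 -0.3592] -20.58 [[-2.76, -0.57], [3.2, -0.51], [-2.51, -0.82], [2.24, -0.97], [-2.06, 1.91], [1.89, 1.76]]
key top pred px [[403.3, 110.3], [384.1, 110.3], [422.6, 110.2]]
top pred blue corners [[139.7, 51.4], [306.3, 118.2], [196.4, 388.2]]
top pred white corner [[326.2, 119.0], [248.6, 88.5]]
```

move_arm --commands "0 0.1 -0.1 1 0 0 0;0 0.1 -0.1 1 0 0 0;0 0 0 1 0 0 0;0 0 0 0.8 0 0 0;0 0 0 0.6 0 0 0;0 0 0 0 0 0 0;0 0 0 0 0 0 0"

```text
t: 8.12
eef_pos: [0.4519, 0.1858, 0.1308]
tool_rot: [0.0, 0.984, -0.179, -0.0]
contact_force: [-0.6, -0.3, -3.8]
gripper_width: 0.127
```

```bash
python3 -c "
from h import *;from station import bot
o=wrist(bot,'w4');go(o,[.448,.184,.13],-20.6);print(np.load('w4.npz')['K'][:2,2])
for n in('top','scene'):
    cv2.imwrite(f'pics/raw_{n}4.png',bot.read_camera(n)['img'][:,:,::-1])
f=lambda x,w,h:cv2.resize(x,(w,h),interpolation=cv2.INTER_CUBIC)
w=cv2.imread('pics/raw_w4.png');s=cv2.imread('pics/raw_scene4.png')
cv2.imwrite('pics/c4.png',np.hstack([f(w[45:105,240:320],400,300),f(s[290:350,195:275],400,300)]))"
```

```text
pos [0.4519 0.1858 0.1308] t 8.12 shift cm [-0.3   0.3   0.08] turn [0.05 0.04 0.01] F [-0.6 -0.3 -3.8] w 0.127 q7 -2.46
[279.96604688 208.89233474]
```

View pics/c4.png

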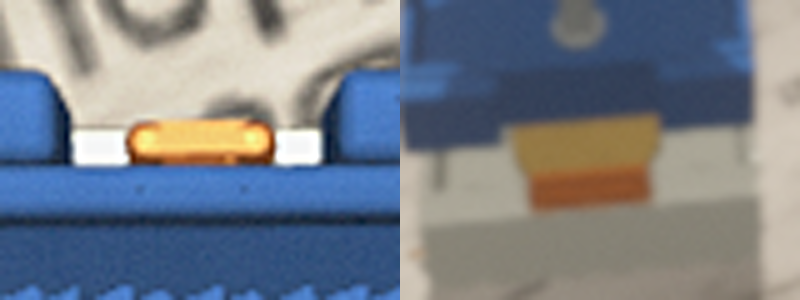

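```bash
python3 - <<'E'
from h import *
c=np.load("w4.npz");s=np.load("scene.npz");t=np.load("top.npz")
R=cv2.Rodrigues(c["rvec"])[0];tv=c["tvec"].ravel();O=-R.T@tv
def at(px,z):
    d=R.T@np.linalg.inv(c["K"])@[px[0],px[1],1.];return (O+d*(z-O[2])/d[2])
ex=np.array([.936,-.352]);ey=np.array([.352,.936]);cr=lambda x,y:(240+(x+.5)/5-.5,45+(y+.5)/5-.5)
for zu in(.071,.076):
    a=at(cr(196.5,163),zu+.03)[:2];b=at(cr(196.5,70),zu+.03)[:2]
    k=at(cr(201,135),.056)[:2]
    print(zu,"notch inner-> origin x",ex@a-.085,"outer->",ex@b-.094,"key-> origin x",ex@k-.091,"y notch/key",ey@a,ey@k, ey@b)
w=[.4478,.1837,-.3587]
sc=lambda q:((q-[195,290]+.5)*5-.5+[400,0]).round(1).tolist()
print("scene pred white wide key foot/top",sc(proj(s,place(w,[[-.094,.022,.04],[-.094,-.022,.04],[-.094,.06,.04],[-.094,-.06,.04]]))))
E
```

```text
0.071 notch inner-> origin x 0.3561463623961639 outer-> 0.35592248446471886 key-> origin x 0.35673692972714466 y notch/key 0.3344566547949923 0.33400875911811484 0.3344483251097614
0.076 notch inner-> origin x 0.3557792089559984 outer-> 0.35532887068327146 key-> origin x 0.35673692972714466 y notch/key 0.3344437382417019 0.33400875911811484 0.33443562349689065
scene pred white wide key foot/top [[538.3, 219.9], [665.2, 208.7], [427.4, 229.7], [773.4, 199.1]]
```

The wrist crop shows the key (128..274) centred in the notch (68..325). The remaining error is about 0.7 mm in x and 0.5 mm in y. The scene crop shows the wide key (530..650, 165..210) under the wide notch (500..660).

move_arm --commands "0 0.07 0.05 0.3 0 0 0;0 0 0 0.4 0 0 0;0 0 0 0.4 0 0 0;0 0 0 0.3 0 0 0;0 0 0 0.3 0 0 0;0 0 0 0.3 0 0 0;0 0 0 0.2 0 0 0;0 0 0 0 0 0 0;0 0 0 0 0 0 0"

```text
t: 9.02
eef_pos: [0.4527, 0.1852, 0.1092]
tool_rot: [0.0, 0.984, -0.179, -0.0]
contact_force: [0.1, 0.2, -4.4]
gripper_width: 0.13
```

```bash
python3 -c "
from h import *;from station import bot
o=wrist(bot,'w5');go(o,[.448,.184,.096],-20.6);print(o['torque'])
for n in('top','scene'):
    cv2.imwrite(f'pics/raw_{n}5.png',bot.read_camera(n)['img'][:,:,::-1])
f=lambda x,w,h:cv2.resize(x,(w,h),interpolation=cv2.INTER_CUBIC)
w=cv2.imread('pics/raw_w5.png');s=cv2.imread('pics/raw_scene5.png')
cv2.imwrite('pics/c5.png',np.hstack([f(w[45:105,240:320],400,300),f(s[290:350,195:275],400,300)]))"
```

```text
pos [0.4527 0.1852 0.1092] t 9.02 shift cm [-0.39  0.28  1.32] turn [0.01 0.01 0.01] F [ 0.1  0.2 -4.4] w 0.13 q7 -2.46
[ 0.03704776  0.03651384 -0.00604448]
```

View pics/c5.png

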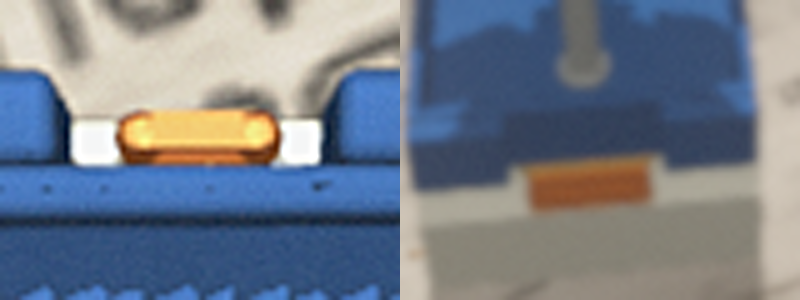

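Both keys are centred in their notches: narrow 118..278 in 68..325, wide 528..650 in 507..663. The wrist force is only the tray's weight, so I lower it gently.

move_arm --commands "0 0 0 0.2 0 0 0;0 0 0 0.2 0 0 0;0 0 0 0.2 0 0 0;0 0 0 0.15 0 0 0;0 0 0 0.15 0 0 0;0 0 0 0.1 0 0 0;0 0 0 0 0 0 0;0 0 0 0 0 0 0"

```text
t: 9.83
eef_pos: [0.4527, 0.1852, 0.0993]
tool_rot: [0.0, 0.984, -0.179, -0.0]
contact_force: [-0.0, -1.4, -4.3]
gripper_width: 0.126
```

move_arm --commands "0 0 0 0.1 0 0 0;0 0 0 0.1 0 0 0;0 0 0 0 0 0 0;0 0 0 0 0 0 0"

```text
t: 10.17
eef_pos: [0.4526, 0.1852, 0.0972]
tool_rot: [0.0, 0.984, -0.179, -0.0]
contact_force: [0.1, -0.3, -4.0]
gripper_width: 0.125
```

move_arm --commands "0 0 0 0.1 0 0 0;0 0 0 0 0 0 0;0 0 0 0 0 0 0"

```text
t: 10.42
eef_pos: [0.4528, 0.1853, 0.0964]
tool_rot: [-0.0, 0.984, -0.179, 0.0]
contact_force: [0.7, -0.1, -3.3]
gripper_width: 0.128
```

move_arm --commands "0 0 0 0.1 0 0 0;0 0 0 0 0 0 0;0 0 0 0 0 0 0"

```text
t: 10.67
eef_pos: [0.4529, 0.1854, 0.0962]
tool_rot: [-0.0, 0.984, -0.179, 0.0]
contact_force: [-2.2, -0.7, 5.0]
gripper_width: 0.126
```

Contact came at TCP 0.0962, the expected seated height, with the force swinging from -4 N to +5 N. I'll check before letting go.

```bash
python3 -c "
from h import *;from station import bot
o=wrist(bot,'w6');go(o,[.448,.184,.2],-20.6);print(o['torque'])
s=bot.read_camera('scene')['img'][:,:,::-1];cv2.imwrite('pics/raw_scene6.png',s)
f=lambda x,w,h:cv2.resize(x,(w,h),interpolation=cv2.INTER_CUBIC)
w=cv2.imread('pics/raw_w6.png')
cv2.imwrite('pics/c6.png',np.hstack([f(w[45:105,240:320],400,300),f(s[250:355,180:320],400,300)]))"
```

```text
pos [0.4529 0.1854 0.0962] t 10.67 shift cm [ -0.4    0.3  -10.38] turn [-0.02 -0.02  0.01] F [-2.2 -0.7  5. ] w 0.126 q7 -2.46
[-0.22616813  0.60489015 -0.08139888]
```

View pics/c6.png

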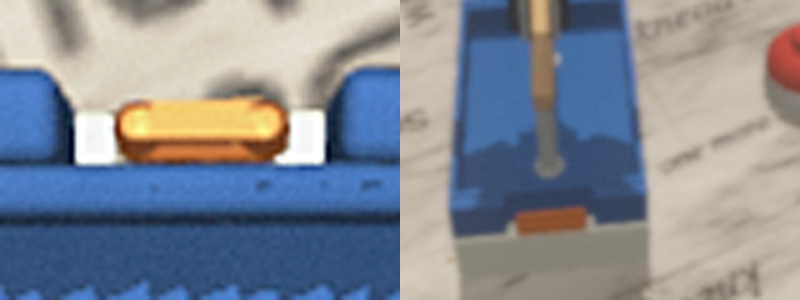

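Both keys stand in their notches and the tray meets the white rim with no visible gap. A last small press, then I release.

move_arm --commands "0 0 0 0.05 0 0 0;0 0 0 0 0 0 0;0.1 0 0 0 0 0 0;0.2 0 0 0 0 0 0;0.3 0 0 0 0 0 0;0.5 0 0 0 0 0 0;0.5 0 0 0 0 0 0;0.5 0 0 0 0 0 0;0.5 0 0 0 0 0 0;0.5 0 0 0 0 0 0"

```text
t: 11.6
eef_pos: [0.4527, 0.1852, 0.0947]
tool_rot: [0.0, 0.984, -0.179, -0.0]
contact_force: [0.2, 0.4, -0.0]
gripper_width: 0.503
```

move_arm --commands "0.5 0 0 -0.5 0 0 0;0.5 0 0 -1 0 0 0;0.5 0 0 -1.5 0 0 0;0.5 0 0 -1.5 0 0 0;0.5 0 0 -1.5 0 0 0;0.5 0 0 -1.5 0 0 0;0.5 0 0 -1.5 0 0 0;0.5 0 0 -1.5 0 0 0;0.5 0 0 -1.5 0 0 0;0.5 0 0 0 0 0 0;0.5 0 0 0 0 0 0"

```text
t: 12.52
eef_pos: [0.4532, 0.1855, 0.2161]
tool_rot: [-0.001, 0.984, -0.179, 0.001]
contact_force: [-0.1, 0.7, -0.8]
gripper_width: 0.501
```

```bash
python3 -c "
from h import *;from station import bot
o=wrist(bot,'w7');go(o,[.448,.184,.2],-20.6)
s=bot.read_camera('scene')['img'][:,:,::-1];cv2.imwrite('pics/raw_scene7.png',s)
f=lambda x,w,h:cv2.resize(x,(w,h),interpolation=cv2.INTER_CUBIC)
w=cv2.imread('pics/raw_w7.png')
cv2.imwrite('pics/c7.png',np.hstack([f(w,400,300),f(s[215:355,170:357],400,300)]))"
```

```text
pos [0.4532 0.1855 0.2161] t 12.52 shift cm [-0.44  0.33  1.61] turn [-0.11 -0.1   0.01] F [-0.1  0.7 -0.8] w 0.501 q7 -2.45
```

View pics/c7.png

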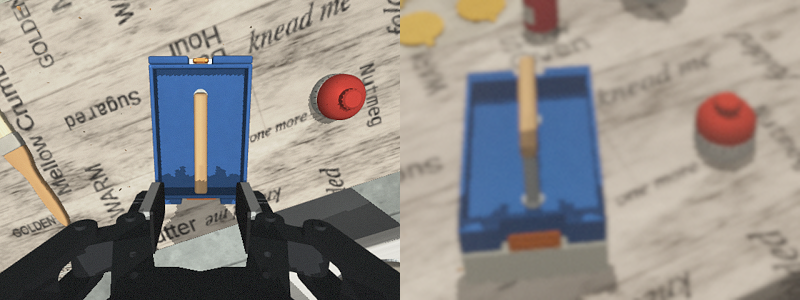

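The tray is released and still, and both keys show in their notches: narrow at (200,59), wide at (535,240). The gripper is clear and the timer and jar have not moved.

```bash
python3 -c "
from station import bot
print(bot.hand_in())"
```

```text
the job is handed in; nothing more can be done
None
```

The large blue tray is stacked the right way round on the white biscuit tray, and the job was handed in at about 12.6 s.

- **Handling:** I picked it up by its handle and carried it over. Before lowering, I centred both keys using the wrist and scene cameras. I held it until contact, pressed lightly, then let go and raised the gripper clear.
- **Seating:** Contact came at the expected seated height, with the tool at 0.096 m and the reading turning from -4 N to +5 N. That contact also showed a moment of about 0.6 N m, so one end probably touched slightly before the other. I pressed down a further 0.5 mm before releasing.
- **After release:** The last pictures show the orange keys in their matching notches and no visible gap at the rim on the near (wide-key) end. I had no side view of the far end. The wrist force read near zero.
- **Other objects:** The timer and the red jar had not moved in the last pictures. The mug was not in those pictures. I last saw it in place after the lift, and the tray's path stayed well above it.
- **Disagreement:** The first top-camera and wrist estimates differed by about 2 to 3 mm, so I relied on the close-up view through the notch.

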